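# Pass the turn: flip the turn plate, bring the teal token jar to the front

## Robot

A 6-joint arm with a two-finger parallel gripper is mounted at the origin on the work surface. World frame = base frame: x ahead of the robot, y to its left, z up, the work surface at z = 0. Lengths are in m, angles in rad, forces in N, time in s.
With the tool pointing down it reaches from about 0.25 to 0.8 m from the base axis. Payload 3.9 kg.
Tool frame: the origin (TCP) lies at the very end of the fingers, on their centre line; the grasp point (between the pads) lies 19 mm behind it; z points along the fingers, y is the direction in which the jaws open and shut (so a half turn about z gives the same grasp; the last joint's range is limited). The gripper opens to 85 mm and grips with 20 to 120 N. Pads are 22 mm wide; open, the fingers measure 114 mm over their backs; the gripper's body (76 mm by 85 mm) begins 54 mm behind the grasp point. The pads swing forward as they close: fully open they stand 13 mm farther back than shut.
Start: joints at [-1.231, 0.26, -0.138, 1.173, 0, 1.571], TCP at [0.175, -0.495, 0.202] pointing down, gripper open.
Joint ranges: [-2.78, 2.78], [-0.83, 1.72], [-1.28, 1.37], [-1.9, 2.12], [-1.57, 1.48], [-3.14, 3.14]. Speed limits (rad/s): [2.57, 2.57, 3.14, 3.14, 3.14, 3.14].

## Interface

Orientations are given as a unit quaternion [w, x, y, z].
In Python, from bench import manip, hand, planner, read_camera, get_t, get_qpos, get_joint_velocities, get_joint_efforts, get_tool_pos, get_tcp_rot, get_force, get_moment, get_finger_gap gives the robot as it stands. The module is installed in compiled form; this text tells all that it offers. Calls block until the motion is done:
- manip.goto(position, orientation): joint-space move of the TCP to a pose.
- manip.move_l(position, orientation=None, velocity=0.15, until_force=None): straight line of the TCP; orientation=None keeps the orientation; velocity is the mean speed in m/s. With until_force (N) it stops when the force on the tool has changed by that much, and returns True; else False.
- manip.move_j(angles): joint-space move.
- hand.gripper_to(opening, newtons=None): finger opening in m; newtons is the grip in N (None keeps the last); returns when the fingers have stopped.
- manip.hold(seconds).
- planner.solve_ik(position, orientation): joint angles nearest the present ones, or None.
- read_camera(name): name is "side" or "top"; returns a dict with "pixels" (420x560x3 uint8, blue, green, red), "fx", "fy", "cx", "cy" (pixels), "camera_from_world" (4x4, takes a point from world to camera coordinates). Camera axes: x right, y up, looking along -z (the intrinsics and any distortion apply to the point x, -y, -z); pixel columns grow to the right and rows downward; lengths in m; the calibration is good to about 2 mm. A picture is of the moment at which its call begins. There is no depth.
A pose or a line that the arm cannot do raises manip.IKError and nothing moves.
- manip.job_done(): hands the job in, once; it reports no verdict.
Readings, each from a call of its own:
- get_t(): time.
- get_qpos(): joint angles.
- get_joint_velocities(): joint speeds.
- get_joint_efforts(): joint torques, N m.
- get_tool_pos(): TCP position.
- get_tcp_rot(): TCP orientation.
- get_force(): force on the tool from outside, world axes, zero at the start.
- get_moment(): the same for the moment, N m.
- get_finger_gap(): finger opening in m.
Only numpy, scipy, OpenCV 4.12 (cv2) and the standard library are available. Lean on these libraries where they do the work, as an engineer would, in place of code of your own. Each camera call takes 0.05 s, during which the arm holds its last target.

## Task

It is now the teal player's turn: flip the hinged turn plate right over so that it lies flat with its teal face up, then turn the jar carousel until the jar with the teal lid stands squarely at the white pointer. Finish with the gripper still holding the carousel still there; do not let go. Leave everything else on the table standing where it is.

Things in the scene. Friction and masses are not known exactly. Their poses are not given: they have to be found in the camera images.
- stand: fixed stand of the turn plate: dark grey foot 190 (along its x) x 85 x 10 mm with two black hinge posts, 66 mm tall. Origin: centre of its underside, on the table. The hinge line runs along its y axis, 60 mm above its origin; its -x side faces the robot more or less.
- turn_plate (a joint): angle of the two-sided turn plate about its hinge (rad). 0 at the start: level on the stand's -x side, orange face up; pi/2: upright; pi: level on the stand's +x side, teal face up. Stops at 0 and pi, no spring: it falls by its weight (60 g) to the nearer stop, lightly damped. The plate reaches 81 mm from the hinge, is 64 mm wide and 6 mm thick.
- carousel: turntable: round wooden plate, 224 mm across, top 40 mm above the table, carrying four screwed-on jars (see teal_lid). Origin: on the vertical turning axis, 30 mm above the table. In its own frame the teal jar is at -x, orange at -y, purple at +x, white at +y. Turns both ways without stops, light friction (0.03 N m), stays where left. About 0.9 kg. A thin steel post in the middle ends 88 mm up.
- teal_lid (a point): centre of the teal lid at mid height (99 mm above the table), turning with the carousel. All four jars are alike: clear, 42 mm across, with a round lid 46 mm across from 90 to 108 mm above the table, centred 75 mm from the axis, 90 degrees apart.
- carousel_base: fixed black round foot of the turntable, 196 mm across and 22 mm tall, with a white arrow-shaped pointer, 22 mm wide and 12 mm tall, which sticks out to its -x side as far as 159 mm from the axis and marks the front. Origin: on the turning axis, on the table.
- front_spot (a point): point on the line from the axis to the pointer, 75 mm from the axis and 99 mm above the table: the teal lid's centre belongs here
- pin (a point): point on the axis of the white pin by which the plate is flipped: round, 10 mm thick, parallel to the hinge line, 75 mm from it. It sticks out 36 mm past the plate on the stand's +y side; this point is the middle of that part. In the stand's frame: x = -75 cos(joint), y = 50, z = 60 + 75 sin(joint) mm. Nothing lies below the pin's free part.
- cup: bystander: lidded brown paper coffee cup, 84 mm across, 112 mm tall, loose. Origin: centre of its underside.
- bottle: bystander: clear water bottle with green cap, 66 mm across, 210 mm tall, loose. Origin: centre of its underside.
- big_die: bystander: teal die, 32 mm cube, loose. Origin: centre of its underside.
- red_die: bystander: red die, 20 mm cube, loose. Origin: centre of its underside.
- winged_figure: bystander: dark grey winged miniature on a round black base, 40 mm across, 62 mm tall, loose. Origin: centre of its underside.
- staff_figure: bystander: purple miniature with a brass staff on a round black base, 40 mm across, 75 mm tall, loose. Origin: centre of its underside.
- tape_case: bystander: yellow tape-measure case, 62 x 62 x 28 mm, loose. Origin: centre of its underside.
There are look-alikes about, which are no part of the job. Of the things that look like the stand, take the one that is farthest to the robot's left at the start.

How it is judged:
On the way, in this order (a step that is already met when the one before it is completed fails the run):
1. the turn plate lies flipped over, teal face up (value of joint turn_plate above 2.95 rad), for 0.2 s.
2. the teal jar stands at the pointer (horizontal distance between teal_lid and front_spot below 0.01 m), for 0.2 s.
At the end, for the whole second after the job is handed in: The turn plate lies teal side up (joint above 2.95 rad); the teal lid's centre is within 10 mm, seen from above, of its place at the pointer; the carousel stands still (under 0.1 rad/s) and the gripper still holds it, with more than 1 N of contact (value of joint turn_plate above 2.95 rad and horizontal distance between teal_lid and front_spot below 0.01 m and angular speed of carousel below 0.1 rad/s and contact force between any of the fingers, the arm and carousel above 1 N); the arm keeps its last pose, push and grip.
It fails at once if a figure is shoved more than 30 mm or toppled (distance of any of winged_figure, staff_figure from where it was at the start of the episode above 0.03 m or angle between any of winged_figure, staff_figure's own z axis and vertical above 0.6 rad).
It fails at once if a die is shoved more than 30 mm or toppled (distance of any of big_die, red_die from where it was at the start of the episode above 0.03 m or angle between any of big_die, red_die's own z axis and vertical above 0.6 rad).
It fails at once if the cup or bottle is shoved more than 30 mm or toppled (distance of any of cup, bottle from where it was at the start of the episode above 0.03 m or angle between any of cup, bottle's own z axis and vertical above 0.6 rad).
It fails at once if the tape case is shoved more than 30 mm or toppled (distance of tape_case from where it was at the start of the episode above 0.03 m or angle between tape_case's own z axis and vertical above 0.6 rad).
It also fails if it takes over 69 s, if anything falls off the work surface, if the arm or the gripper's body presses on something with over 40 N, if the wrist force passes 120 N, or if a joint passes its speed limit or range.

## Working session

There is one attempt and no reset: what is moved stays moved. The work goes in short steps, each a Python script; the robot and the scene stay as the last script left them, time stands still between calls to the robot, and variables do not carry over. Pictures are saved under pics/ and viewed, and the job is handed in when it is done.

```bash
mkdir -p pics; ls; python3 - <<'E'
from bench import *
import cv2
for n in("side","top"):
    c=read_camera(n); cv2.imwrite(f"pics/{n}0.png",c["pixels"]); print(n,{k:(v if k!="pixels" else v.shape) for k,v in c.items()})
print(get_t(),get_tool_pos(),get_tcp_rot())
E
```

```text
pics
side {'pixels': (420, 560, 3), 'fx': 517.517808977207, 'fy': 517.517808977207, 'cx': 284.3417773074549, 'cy': 209.46633603653962, 'camera_from_world': array([[-0.84791362, -0.53013076, -0.00196742,  0.45666768],
       [ 0.35505115, -0.57063195,  0.74048489, -0.26057571],
       [-0.39367649,  0.62716868,  0.67207013, -1.22647733],
       [ 0.        ,  0.        ,  0.        ,  1.        ]])}
top {'pixels': (420, 560, 3), 'fx': 547.0335367866992, 'fy': 547.0335367866992, 'cx': 283.6871382438321, 'cy': 204.43256802948056, 'camera_from_world': array([[-1.73126461e-04, -9.99986648e-01, -5.16470901e-03,
         8.48285091e-03],
       [ 9.87759121e-01, -9.76631541e-04,  1.55983863e-01,
        -5.39882657e-01],
       [-1.55986824e-01, -5.07448350e-03,  9.87746101e-01,
        -1.59522185e+00],
       [ 0.00000000e+00,  0.00000000e+00,  0.00000000e+00,
         1.00000000e+00]])}
0.1 [ 0.17474872 -0.49436355  0.20105224] [-8.63690080e-04  9.85601916e-01  1.69080133e-01 -1.62843514e-04]
```

View pics/top0.png

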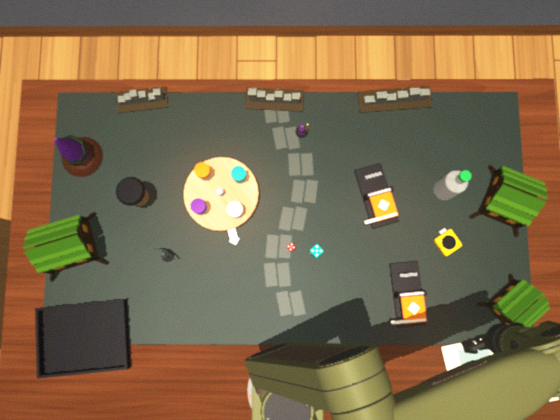

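View pics/side0.png

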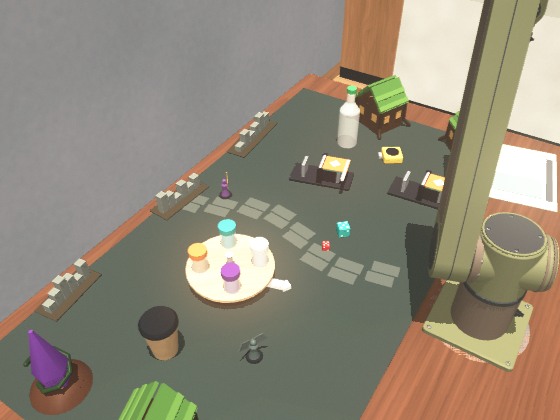

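```bash
cat > h.py <<'E'
import numpy as np, cv2
from bench import *
def ray(c,u,v):
    T=c["camera_from_world"];R=T[:3,:3];o=-R.T@T[:3,3]
    d=np.array([(u-c["cx"])/c["fx"],-(v-c["cy"])/c["fy"],-1.0])
    return o,R.T@d
def onz(c,u,v,z):
    o,d=ray(c,u,v); return o+d*(z-o[2])/d[2]
def tri(a,b):
    (o1,d1),(o2,d2)=a,b
    A=np.array([d1,-d2]).T; s=np.linalg.lstsq(A,o2-o1,rcond=None)[0]
    p,q=o1+d1*s[0],o2+d2*s[1]; return (p+q)/2,np.linalg.norm(p-q)
def proj(c,p):
    q=c["camera_from_world"]@np.append(p,1); return np.array([c["cx"]+c["fx"]*q[0]/-q[2],c["cy"]-c["fy"]*q[1]/-q[2]])
E
python3 - <<'E'
import cv2
t=cv2.imread("pics/top0.png");s=cv2.imread("pics/side0.png")
def crop(im,x,y,w,h,k): return cv2.resize(im[y:y+h,x:x+w],None,fx=k,fy=k,interpolation=cv2.INTER_CUBIC)
a=crop(t,345,155,70,80,5);b=crop(s,285,145,80,50,5)
cv2.imwrite("pics/z1.png",a);cv2.imwrite("pics/z2.png",b)
cv2.imwrite("pics/z3.png",crop(t,175,150,95,100,6));cv2.imwrite("pics/z4.png",crop(s,180,210,115,95,6))
E
```

```text
(no output)
```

View pics/z1.png

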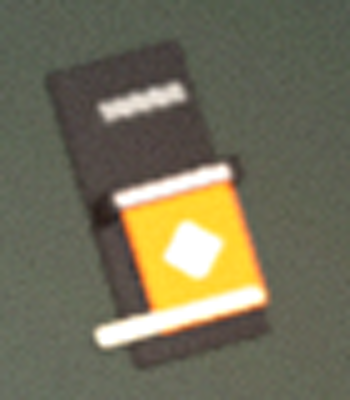

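View pics/z2.png

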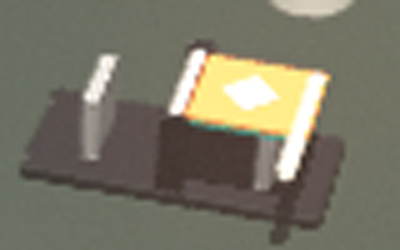

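View pics/z3.png

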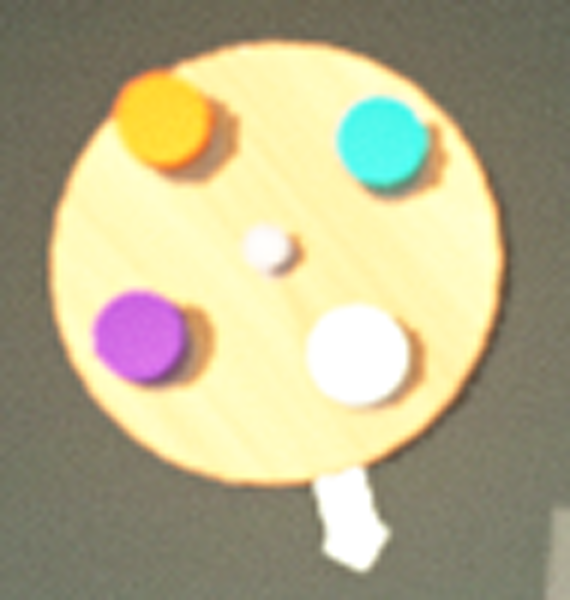

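View pics/z4.png

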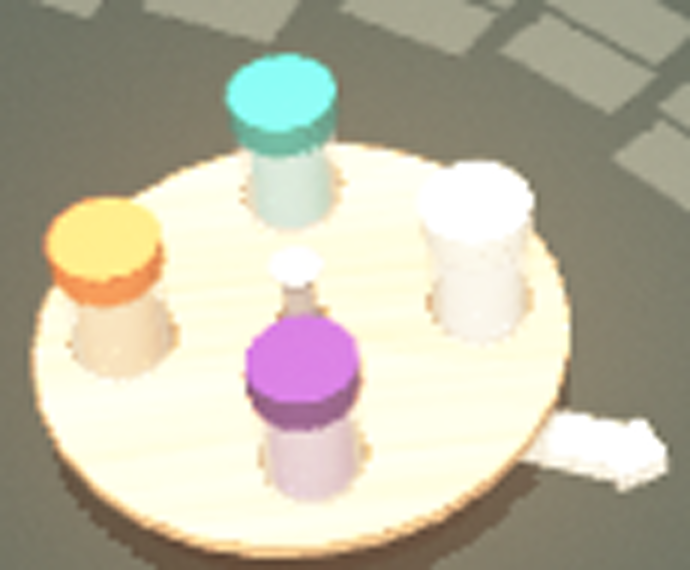

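```bash
cat > m.py <<'E'
from h import *
t=read_camera("top");s=read_camera("side")
T,S=t["pixels"],s["pixels"]
def blob(c,box,f):
    x,y,w,h=box; im=c["pixels"][y:y+h,x:x+w]; hsv=cv2.cvtColor(im,cv2.COLOR_BGR2HSV)
    m=f(hsv.astype(int)).astype(np.uint8)
    n,l,st,ce=cv2.connectedComponentsWithStats(m,connectivity=4)
    out=[]
    for i in range(1,n):
        if st[i,4]>=8:
            pts=np.argwhere(l==i)[:,::-1]+[x,y]; out.append((st[i,4],ce[i]+[x,y],pts))
    return sorted(out,key=lambda o:-o[0])
E
python3 - <<'E'
from m import *
print("H side teal",cv2.cvtColor(S[220:250,218:240],cv2.COLOR_BGR2HSV)[5,10],cv2.cvtColor(T[165:180,230:245],cv2.COLOR_BGR2HSV)[8,8])
white=lambda h:(h[...,1]<60)&(h[...,2]>200)
for nm,c,b in(("top",t,(355,205,50,22)),("side",s,(335,150,25,40)),("side",s,(285,145,80,50)),("top",t,(345,155,70,80))):
    for a,ce,p in blob(c,b,white)[:4]:
        r=cv2.minAreaRect(p.astype(np.float32)); print(nm,a,ce.round(2),r)
# lids: top discs via bright hue
L={"teal":((80,100),(227,168,25,20),(215,218,30,18)),"orange":((8,30),(192,160,22,22),(186,240,26,16)),"purple":((135,160),(188,198,22,20),(219,262,26,16))}
for k,((a,b),bt,bs) in L.items():
    f=lambda h:(h[...,0]>=a)&(h[...,0]<=b)&(h[...,1]>110)&(h[...,2]>100)
    for nm,c,bx in(("t",t,bt),("s",s,bs)):
        x=blob(c,(bx[0]-6,bx[1]-6,bx[2]+12,bx[3]+16),f)[:1]
        for a_,ce,p in x: print(k,nm,a_,ce.round(2),p.min(0),p.max(0))
for nm,c,b in(("top",t,(225,225,20,25)),("top",t,(208,182,25,20)),("side",s,(222,246,18,14)),("side",s,(268,275,30,20))):
    for a,ce,p in blob(c,b,lambda h:(h[...,1]<45)&(h[...,2]>190))[:2]:
        print("w",nm,a,ce.round(2),p.min(0),p.max(0))
E
```

```text
H side teal [ 88 113 253] [ 88 173 250]
top 115 [378.93 218.06] ((380.00006103515625, 217.50003051757812), (4.117856979370117, 33.23401641845703), 73.0724868774414)
top 38 [382.76 206.58] ((382.5, 207.0), (4.0, 9.0), 90.0)
side 75 [344.51 170.08] ((344.6499938964844, 169.5500030517578), (3.4785051345825195, 22.135942459106445), 18.43494987487793)
side 25 [336.64 163.04] ((337.5, 163.0), (6.0, 5.0), 90.0)
side 75 [344.51 170.08] ((344.6499938964844, 169.5500030517578), (3.4785051345825195, 22.135942459106445), 18.43494987487793)
side 47 [334.7  163.13] ((334.8499755859375, 163.0500030517578), (5.692099571228027, 9.17060375213623), 71.56504821777344)
side 35 [322.11 160.91] ((322.086181640625, 161.0344696044922), (2.414039373397827, 13.370063781738281), 21.801410675048828)
side 29 [347.   145.86] ((347.0, 146.0), (2.0, 10.0), 90.0)
top 115 [378.93 218.06] ((380.00006103515625, 217.50003051757812), (4.117856979370117, 33.23401641845703), 73.0724868774414)
top 76 [383.  204.5] ((383.0, 204.50003051757812), (8.497057914733887, 8.9442720413208), 26.56505012512207)
top 64 [379.14 191.62] ((378.9068603515625, 191.6647491455078), (2.7299675941467285, 22.803260803222656), 74.47589111328125)
top 42 [372.98 174.79] ((372.7452697753906, 174.85848999023438), (2.6098501682281494, 15.52174186706543), 74.05460357666016)
teal t 160 [238.33 173.31] [232 166] [245 180]
teal s 116 [226.13 223.27] [218 219] [235 228]
orange t 290 [203.45 170.2 ] [192 161] [214 180]
orange s 285 [196.78 251.55] [187 243] [207 260]
purple t 167 [198.11 205.71] [191 199] [205 213]
purple s 30 [223.73 270.13] [221 267] [228 273]
w top 146 [232.87 236.  ] [227 228] [239 244]
w top 49 [218.51 190.8 ] [215 187] [222 195]
w side 236 [230.55 252.17] [222 246] [239 259]
w side 201 [279.83 284.37] [268 279] [290 291]
w side 17 [269.   277.06] [268 275] [271 281]
```

```bash
python3 - <<'E'
from m import *
white=lambda h:(h[...,1]<60)&(h[...,2]>200)
def ends(p):
    p=p.astype(float);c=p.mean(0);u,_,vt=np.linalg.svd(p-c,full_matrices=False);d=vt[0];q=(p-c)@d
    c=c+0
    e=[c+d*(q.min()-.5),c+d*(q.max()+.5)]; return e
et=sorted(ends(blob(t,(355,205,50,22),white)[0][2]),key=lambda e:e[0])
es=sorted(ends(blob(s,(335,150,25,40),white)[0][2]),key=lambda e:-e[1])
print(et,es)
for a,b in zip(et,es): print("pin ends",tri(ray(t,*a),ray(s,*b)))
P=[onz(t,*e,.062) for e in et]; d=P[0]-P[1]; print("top@62",P,np.linalg.norm(d),np.degrees(np.arctan2(d[1],d[0])))
P2=[onz(s,*e,.062) for e in es]; print("side@62",P2,np.linalg.norm(P2[0]-P2[1]))
hb=sorted(ends(blob(t,(345,180,70,20),white)[0][2]),key=lambda e:e[0]);Q=[onz(t,*e,.065) for e in hb]; d=Q[0]-Q[1];print("hinge",Q,np.degrees(np.arctan2(d[1],d[0])))
# carousel
print("post",tri(ray(t,218.6,190.8),ray(s,180+295/6-.4,210+266/6-.4)))
lids={"teal":((175+382/6-.4,150+140/6-.4),(180+281/6-.4,210+93/6-.4)),"orange":((175+162/6-.4,150+118/6-.4),(180+104/6-.4,210+243/6-.4)),
"purple":((175+140/6-.4,150+333/6-.4),(180+302/6-.4,210+360/6-.4)),"white":((175+358/6-.4,150+352/6-.4),(180+475/6-.4,210+203/6-.4))}
C=[]
for k,(a,b) in lids.items():
    p,r=tri(ray(t,*a),ray(s,*b)); C.append(p); print(k,p.round(4),round(r,4), onz(t,*a,.108).round(4),onz(s,*b,.108).round(4))
print("mean",np.mean(C,0), np.mean([onz(t,*a,.108) for a,_ in lids.values()],0),np.mean([onz(s,*b,.108) for _,b in lids.values()],0))
for nm,a,b in(("tip",(175+362/6-.4,150+573/6-.4),(180+667/6-.4,210+460/6-.4)),):
    print(nm,tri(ray(t,*a),ray(s,*b)),onz(t,*a,.011),onz(s,*b,.011))
for z in(.009,.012,.02,.03):print(z,onz(t,175+341/6-.4,150+475/6-.4,z),onz(t,232.87,236,z))
# board outline
c=t["pixels"][145:240,175:270]; hsv=cv2.cvtColor(c,cv2.COLOR_BGR2HSV).astype(int)
m=((hsv[...,0]>8)&(hsv[...,0]<32)&(hsv[...,2]>150)).astype(np.uint8)
cs,_=cv2.findContours(m,0,1);h=cv2.convexHull(max(cs,key=cv2.contourArea));e=cv2.fitEllipse(h);print(e,onz(t,*e[0],.04))
E
```

```text
[array([363.5630299 , 222.29582783]), array([396.5661855 , 213.17155354])] [array([341.04518017, 180.5416079 ]), array([348.31277953, 158.57683209])]
pin ends (array([ 0.48385634, -0.22703539,  0.05957604]), np.float64(0.0003486684265974795))
pin ends (array([ 0.50950522, -0.32313246,  0.06884404]), np.float64(0.00017402955384135797))
top@62 [array([ 0.48339082, -0.22675262,  0.062     ]), array([ 0.51039107, -0.32455182,  0.062     ])] 0.10145786291107126 105.43368213509008
side@62 [array([ 0.48279258, -0.22423034,  0.062     ]), array([ 0.51328553, -0.33165666,  0.062     ])] 0.11167019876228933
hinge [array([ 0.5646959, -0.2396753,  0.065    ]), array([ 0.58377665, -0.30802505,  0.065     ])] 105.59778405711805
post (array([0.57465897, 0.19909156, 0.08199243]), np.float64(0.0007675213504200324))
teal [0.623  0.14   0.1073] 0.0016 [0.6221 0.1395 0.108 ] [0.6233 0.1408 0.108 ]
orange [0.6335 0.2465 0.1056] 0.0004 [0.6331 0.2462 0.108 ] [0.6316 0.2481 0.108 ]
purple [0.5282 0.2547 0.106 ] 0.0002 [0.5278 0.2543 0.108 ] [0.5272 0.256  0.108 ]
white [0.5186 0.1498 0.1066] 0.0003 [0.5185 0.1497 0.108 ] [0.5176 0.1509 0.108 ]
mean [0.57583901 0.19772167 0.10635239] [0.57540734 0.19742773 0.108     ] [0.57493212 0.19892583 0.108     ]
tip (array([0.42142195, 0.1557284 , 0.01174179]), np.float64(0.0015942312786270945)) [0.42074737 0.15547906 0.011     ] [0.42250178 0.15545557 0.011     ]
0.009 [0.47053296 0.16697892 0.009     ] [0.44850087 0.16230006 0.009     ]
0.012 [0.47019481 0.16667524 0.012     ] [0.44820275 0.16200488 0.012     ]
0.02 [0.46929306 0.16586543 0.02      ] [0.44740776 0.16121774 0.02      ]
0.03 [0.46816587 0.16485316 0.03      ] [0.44641402 0.16023382 0.03      ]
((46.25829315185547, 50.67094039916992), (74.4383316040039, 83.02094268798828), 160.77598571777344) [1.03053953 0.75476616 0.04      ]
```

```bash
cat >> h.py <<'E'
from scipy.spatial.transform import Rotation as Ro
def down(yaw): # tool y at angle yaw
    s,c=np.sin(yaw),np.cos(yaw)
    q=Ro.from_matrix(np.array([[-s,c,0],[c,s,0],[0,0,-1]]).T).as_quat(); return [q[3],q[0],q[1],q[2]]
A=np.radians(15.5); H=np.array([.5609,-.2244]); ex=np.array([np.cos(A),np.sin(A)])
def pinp(th,dz=0): return [*(H-.075*np.cos(th)*ex),.060+.075*np.sin(th)-.019+dz]
E
python3 - <<'E'
from h import *
for yaw in(A,A+np.pi):
    print(planner.solve_ik(pinp(0),down(yaw)),planner.solve_ik(pinp(np.pi),down(yaw)),planner.solve_ik(pinp(1.57),down(yaw)))
C=np.array([.5755,.198])
for off in(90,-90):
    for ph in(-50.1,-90,-130,-164.6):
        f=np.radians(ph);print(off,ph,planner.solve_ik([*(C+.075*np.array([np.cos(f),np.sin(f)])),.08],down(np.radians(ph+off))))
E
```

```text
[-0.46385882  0.41317799 -0.35922033  0.798398    0.          0.83641147] [-0.3121966   0.59311516 -0.03216749  0.94551368  0.          0.98807369] [-0.38062777  0.4394238  -0.09588734  1.03548518  0.          0.91964252]
[-0.46385882  0.41317799 -0.35922033  0.798398    0.         -2.30518118] [-0.3121966   0.59311516 -0.03216749  0.94551368  0.         -2.15351897] [-0.38062777  0.4394238  -0.09588734  1.03548518  0.         -2.22195013]
90 -50.1 [ 0.22154437  0.5215171  -0.05405536  0.99522387  0.          1.09595432]
90 -90 [ 0.21055927  0.44091916 -0.19480956  0.93506761  0.          1.7813556 ]
90 -130 [ 0.26048863  0.37446915 -0.30489819  0.89142898  0.          2.52941666]
90 -164.6 [ 0.34015088  0.35607578 -0.33434485  0.88037569  0.         -3.07022248]
-90 -50.1 [ 0.22154437  0.5215171  -0.05405536  0.99522387  0.         -2.04563833]
-90 -90 [ 0.21055927  0.44091916 -0.19480956  0.93506761  0.         -1.36023705]
-90 -130 [ 0.26048863  0.37446915 -0.30489819  0.89142898  0.         -0.61217599]
-90 -164.6 [ 0.34015088  0.35607578 -0.33434485  0.88037569  0.          0.07137017]
```

```bash
python3 - <<'E'
from h import *
q=down(A)
manip.goto(pinp(0,.10),q); hand.gripper_to(.045)
f0=get_force()
manip.move_l(pinp(0),q,velocity=.12,until_force=8); print(get_tool_pos(),get_force()-f0,get_t())
cv2.imwrite("pics/a_t.png",read_camera("top")["pixels"][140:260,320:450].repeat(4,0).repeat(4,1));cv2.imwrite("pics/a_s.png",read_camera("side")["pixels"][100:220,260:400].repeat(4,0).repeat(4,1))
E
```

```text
[ 0.48926073 -0.24474116  0.04162116] [ 0.59942492 -1.39878162 -0.27780994] 3.2583
```

View pics/a_s.png

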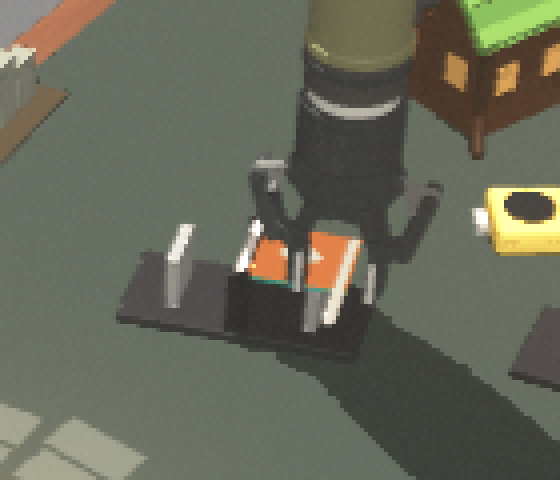

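View pics/a_t.png

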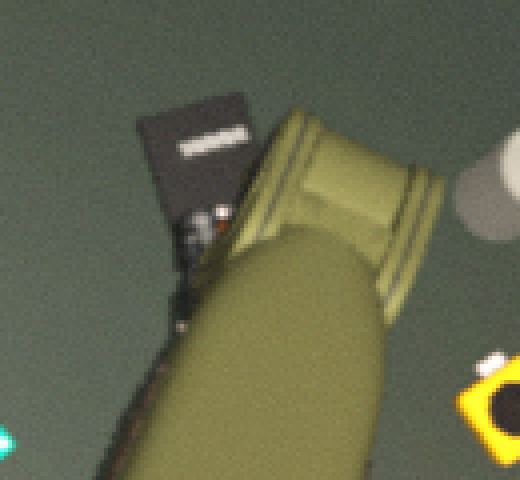

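```bash
python3 - <<'E'
from h import *
q=down(A)
hand.gripper_to(0,20); print("gap",get_finger_gap(),get_force())
for d in (8,20,35,50):
    manip.move_l(pinp(np.radians(d)),q,velocity=.1); print(d,get_finger_gap(),get_force().round(1))
cv2.imwrite("pics/b_s.png",read_camera("side")["pixels"][100:220,260:400].repeat(4,0).repeat(4,1)); print(get_t())
E
```

```text
gap 0.0001423537059927075 [0.11449035 0.40626954 0.26584136]
8 0.00045973994867619465 [ 0.8  0.3 -0.8]
20 3.810651713775894e-05 [-0.1  1.2 -0.1]
35 -0.00028903533694026685 [-0.3  1.  -0.4]
50 0.00013312197205223099 [ 0.8  1.1 -0.9]
5.1583
```

View pics/b_s.png

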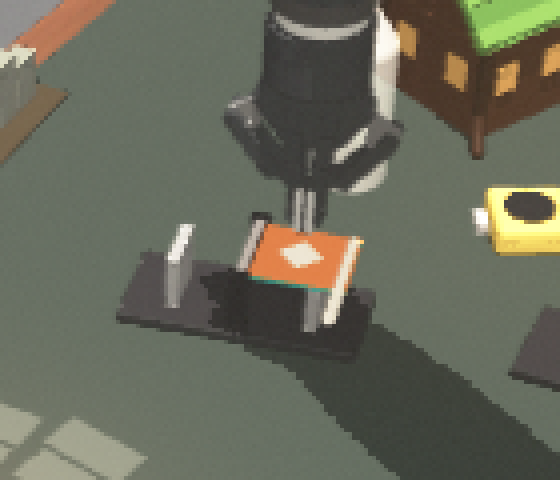

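```bash
python3 - <<'E'
from h import *
s=read_camera("side")
f=lambda p:((proj(s,p)-[260,100])*4+2).round(1)
print("tcp",get_tool_pos(),f(get_tool_pos()))
p=pinp(0);p[2]=.06;print("pin mid",f(p)); n=np.array([-np.sin(A),np.cos(A)])
for o in(-.018,.018,-.082):print(o,f([*(np.array(p[:2])+o*n),.06]))
print("tcp at grasp",f(pinp(0)),f(pinp(0,.01)))
im=s["pixels"][100:220,260:400]; cv2.imwrite("pics/c_s.png",cv2.resize(im,None,fx=5,fy=5,interpolation=cv2.INTER_CUBIC))
E
```

```text
tcp [ 0.51347234 -0.23710576  0.09769023] [300.4 262.7]
pin mid [331.6 309. ]
-0.018 [336.5 294.5]
0.018 [326.5 323.7]
-0.082 [353.4 245. ]
tcp at grasp [329.7 329. ] [330.7 318.5]
```

View pics/c_s.png

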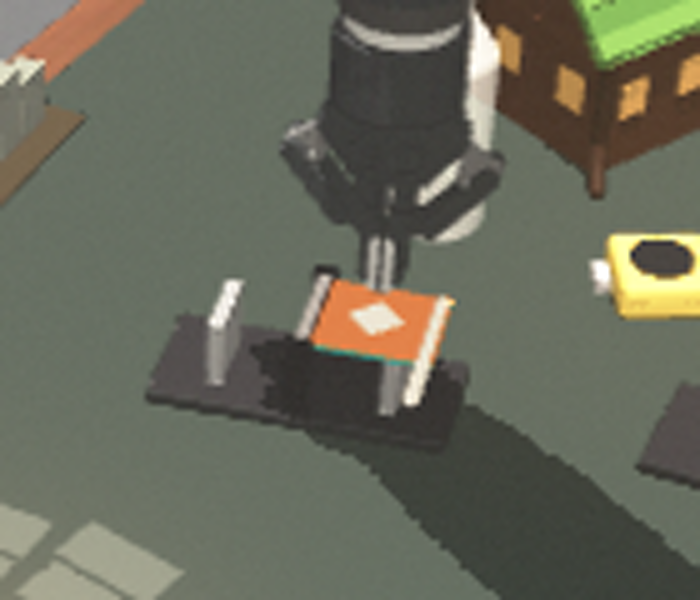

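```bash
python3 - <<'E'
from h import *
q=down(A)
print(onz(read_camera("side"),260+76,100+58,.0977))
p=get_tool_pos(); manip.move_l([p[0],p[1],.16],q,velocity=.2)
x,y=.60,-.10
manip.goto([x,y,.07],q)
c=read_camera("side");t=read_camera("top");tp=get_tool_pos();print(tp,proj(c,tp),proj(t,tp))
cv2.imwrite("pics/d_s.png",c["pixels"][60:240,220:400].repeat(3,0).repeat(3,1));cv2.imwrite("pics/d_t.png",t["pixels"][80:260,220:440].repeat(3,0).repeat(3,1))
print(manip.move_l([x,y,-0.005],q,velocity=.05,until_force=5),get_tool_pos(),get_force(),get_t())
c=read_camera("side");cv2.imwrite("pics/e_s.png",c["pixels"][60:240,220:400].repeat(3,0).repeat(3,1))
print((proj(c,get_tool_pos())-[220,60])*3+1)
manip.move_l([x,y,.07],q,velocity=.15)
E
```

```text
[ 0.52635558 -0.27032492  0.0977    ]
[ 0.59998033 -0.10160792  0.0709194 ] [284.92348306 187.43784694] [320.74297202 182.82669465]
False [ 0.60034349 -0.10009215 -0.00461793] [-0.15196543  0.9214563   0.71042247] 8.2333
[194.72150275 443.06506975]
```

View pics/e_s.png

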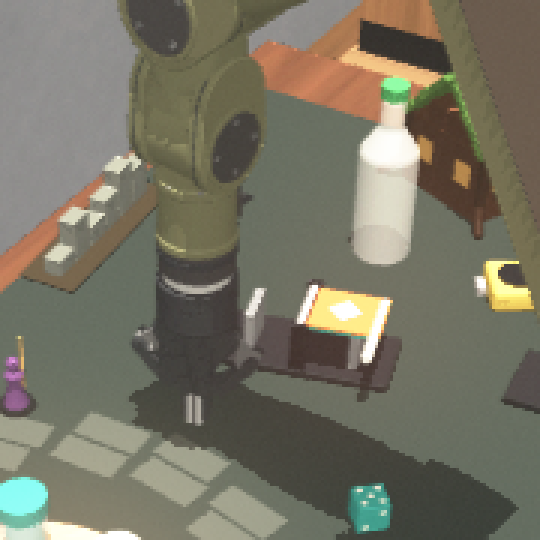

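View pics/d_t.png

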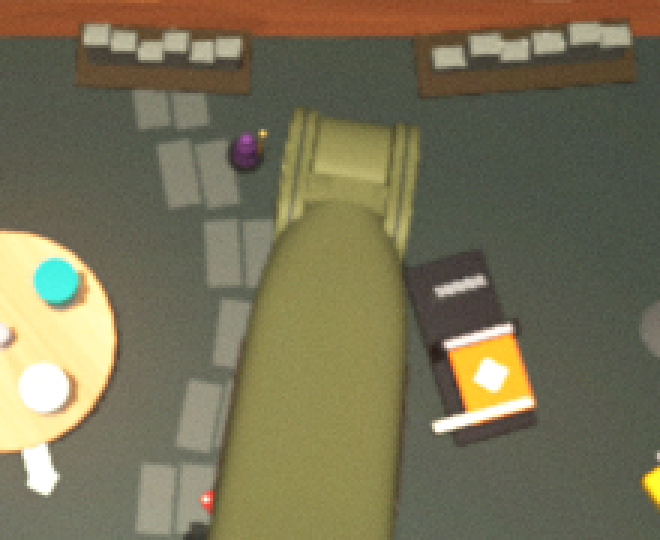

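```bash
python3 - <<'E'
from h import *
q=down(A)
x,y=.60,-.10
manip.move_l([x,y,-.003],q,velocity=.2)
print(manip.move_l([x,y,-0.045],q,velocity=.02,until_force=4),get_tool_pos(),get_force(),get_t())
c=read_camera("side");cv2.imwrite("pics/f_s.png",c["pixels"][60:240,220:400].repeat(3,0).repeat(3,1))
print((proj(c,[x,y,0])-[220,60])*3+1)
manip.move_l([x,y,.07],q,velocity=.2)
E
```

```text
True [ 0.59988285 -0.09999648 -0.02943837] [-1.00872494  0.44597986  4.85148645] 10.7417
[194.97451966 439.71140562]
```

View pics/f_s.png

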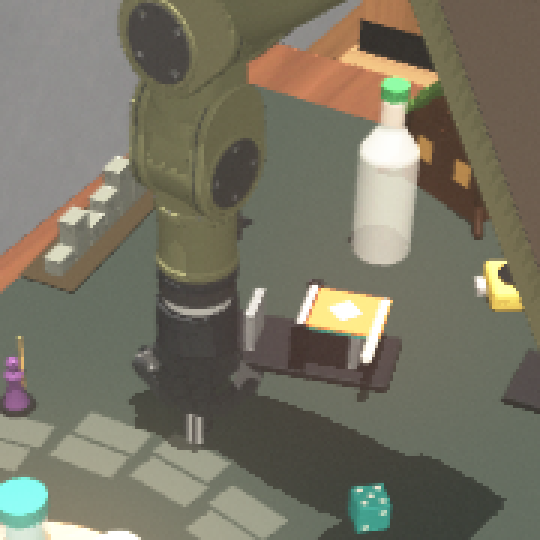

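```bash
cat >> h.py <<'E'
DZ=-.029
def pinp(th,dz=0): return [*(H-.075*np.cos(th)*ex),.060+.075*np.sin(th)-.019+dz+DZ]
E
python3 - <<'E'
from h import *
q=down(A)
print([planner.solve_ik(pinp(x),q) is not None for x in(0,1.5,3.1)])
p=get_tool_pos();manip.move_l([p[0],p[1],.12],q,velocity=.25)
manip.goto(pinp(0,.09),q); hand.gripper_to(.045)
f0=get_force()
print(manip.move_l(pinp(0),q,velocity=.12,until_force=6),get_tool_pos(),get_force()-f0)
hand.gripper_to(0,20); print("gap",get_finger_gap(),get_force(),get_t())
cv2.imwrite("pics/g_s.png",read_camera("side")["pixels"][100:220,260:400].repeat(4,0).repeat(4,1)); print(get_t())
E
```

```text
[True, True, True]
False [ 0.48917787 -0.24477244  0.01256054] [ 0.97842649  0.03383119 -0.28151031]
gap 0.009244404627235732 [1.30037853 1.07899098 2.98547831] 14.3583
14.4083
```

View pics/g_s.png

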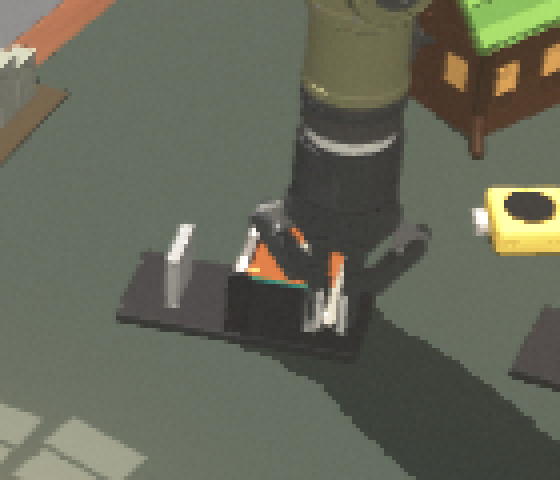

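The pin (at about 333,300) is now between the pads; the gap is 9 mm. Next I lift it along the arc, watching the force.

```bash
python3 - <<'E'
from h import *
q=down(A)
for d in (10,22,35,50,65):
    manip.move_l(pinp(np.radians(d)),q,velocity=.1); print(d,round(get_finger_gap(),4),get_force().round(1))
cv2.imwrite("pics/i_s.png",read_camera("side")["pixels"][100:220,260:400].repeat(4,0).repeat(4,1)); print(get_t())
E
```

```text
10 0.009 [ 2.   0.2 -1.6]
22 0.0092 [ 2.5 -1.4 -1.1]
35 0.0089 [-0.8 -2.9  0.8]
50 0.0086 [-6.1 -4.2  5.6]
65 0.0089 [-6.1 -1.7  9.4]
16.05
```

View pics/i_s.png

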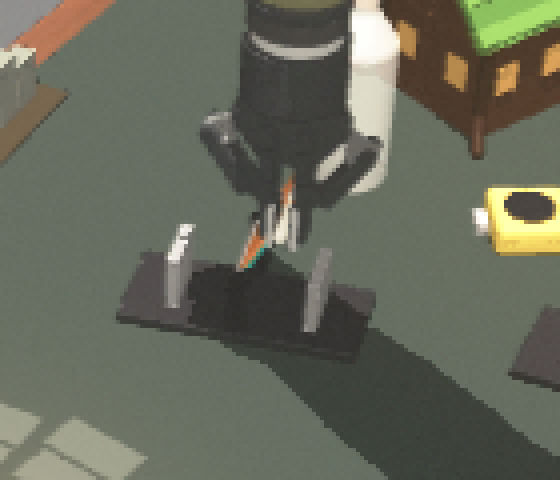

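```bash
python3 - <<'E'
from h import *
q=down(A)
for d in (80,95,110,125,140,155,168,177):
    manip.move_l(pinp(np.radians(d)),q,velocity=.1); print(d,round(get_finger_gap(),4),get_force().round(1))
    if np.linalg.norm(get_force())>35: break
cv2.imwrite("pics/j_s.png",read_camera("side")["pixels"][100:220,260:400].repeat(4,0).repeat(4,1)); print(get_t())
E
```

```text
80 0.009 [-1.9  0.1  7.8]
95 0.0093 [0.2 1.5 5.5]
110 0.0092 [0.9 1.7 4.5]
125 0.0092 [0.8 2.2 1. ]
140 0.0088 [-1.   2.3  0.9]
155 0.0093 [-0.7  1.5  0.3]
168 0.009 [-0.4  3.1  1. ]
177 0.0095 [1.4 4.4 0.8]
18.7333
```

View pics/j_s.png

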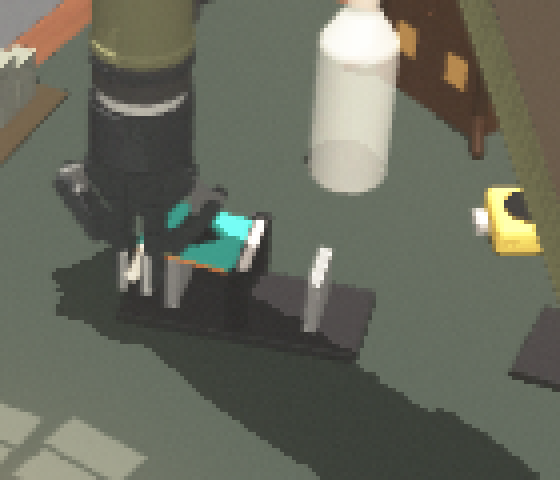

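Flipped, teal up. I'll open, lift and check, then go over the teal lid.

```bash
python3 - <<'E'
from h import *
q=down(A)
hand.gripper_to(.045); manip.hold(.2)
print(manip.move_l(pinp(np.pi,.13),q,velocity=.2),get_force().round(1))
C=np.array([.5755,.198]); f=np.radians(-50.1)
p=[*(C+.075*np.array([np.cos(f),np.sin(f)])),.21+DZ]
manip.goto(p,down(np.radians(-140.1))); hand.gripper_to(.085)
print(get_t(),get_qpos().round(2))
t=read_camera("top");s=read_camera("side")
cv2.imwrite("pics/k.png",np.hstack([t["pixels"][130:250,320:450].repeat(3,0).repeat(3,1),s["pixels"][100:220,260:390].repeat(3,0).repeat(3,1)]))
cv2.imwrite("pics/k2.png",s["pixels"][130:310,140:340].repeat(3,0).repeat(3,1))
p[2]=.099; print((proj(s,p)-[140,130])*3+1)
E
```

```text
False [ 0.5 -0.2 -0.5]
23.1917 [ 0.22  0.47  0.12  1.23  0.   -2.05]
[261.06578282 293.620482  ]
```

View pics/k.png

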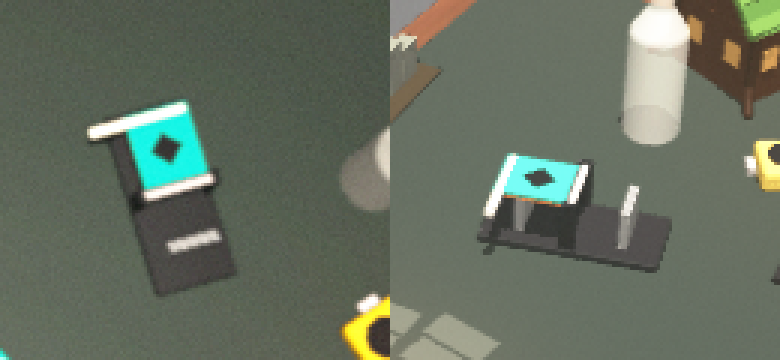

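View pics/k2.png

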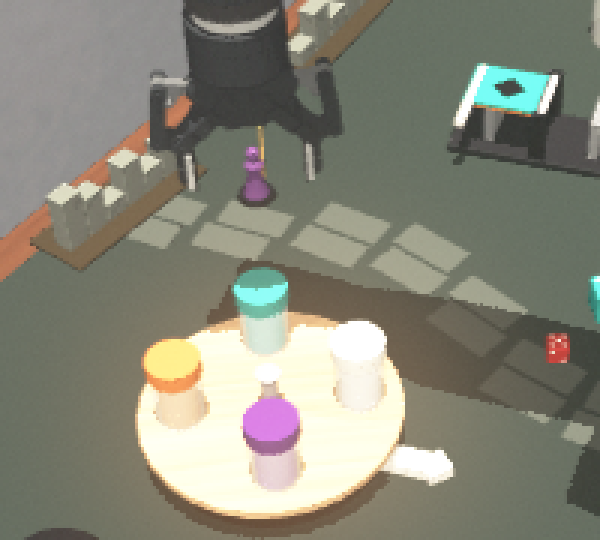

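```bash
cat >> h.py <<'E'
C=np.array([.5755,.198])
def lid(deg,z=.080,r=.075):
    f=np.radians(deg); return [*(C+r*np.array([np.cos(f),np.sin(f)])),z+DZ],down(f-np.pi/2)
E
python3 - <<'E'
from h import *
print(manip.move_l(*lid(-50.1),velocity=.12,until_force=6),get_tool_pos(),get_force().round(1))
hand.gripper_to(0,30); print("gap",get_finger_gap(),get_force().round(1),get_t())
s=read_camera("side");cv2.imwrite("pics/l.png",s["pixels"][130:310,140:340].repeat(3,0).repeat(3,1))
E
```

```text
False [0.62440607 0.14064884 0.05191657] [-1.  -0.3 -0.4]
gap 0.04493394146843128 [ 0.2 -0.2  4.1] 24.975
```

View pics/l.png

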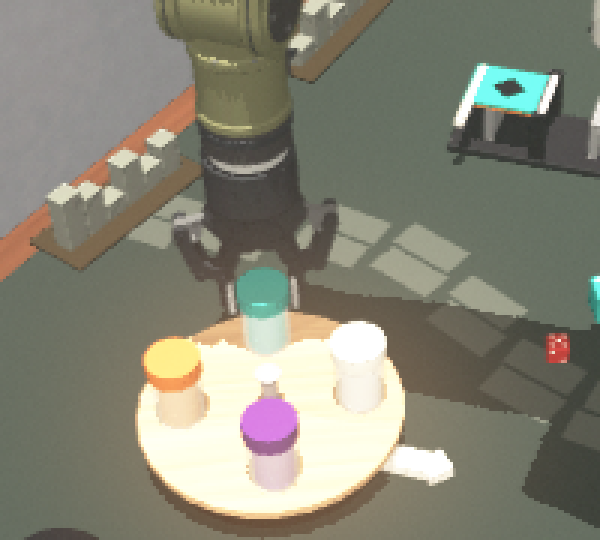

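```bash
python3 - <<'E'
from h import *
for d in np.arange(-60,-161,-10):
    manip.move_l(*lid(d),velocity=.1); F=get_force()
    print(int(d),round(get_finger_gap(),4),F.round(1),round(get_t(),1))
    if np.linalg.norm(F)>30: break
s=read_camera("side");t=read_camera("top");cv2.imwrite("pics/n.png",s["pixels"][130:310,140:340].repeat(3,0).repeat(3,1))
cv2.imwrite("pics/n_t.png",t["pixels"][130:280,160:290].repeat(4,0).repeat(4,1))
E
```

```text
-60 0.045 [-1.4  1.8  6.8] 25.4
-70 0.0451 [-1.3  1.2  7. ] 25.7
-80 0.0451 [-1.6  2.1  7.7] 26.0
-90 0.0452 [-1.7  1.2  7.5] 26.3
-100 0.045 [-2.1  1.8  7.1] 26.6
-110 0.0453 [-2.2  1.6  8.7] 27.0
-120 0.0451 [-2.7  1.3  9. ] 27.3
-130 0.045 [-1.2  0.8  9.6] 27.6
-140 0.0451 [-3.5  1.   9.5] 27.9
-150 0.0448 [-3.   0.6  9.8] 28.3
-160 0.0451 [-3.2  2.  11.1] 28.6
```

View pics/n.png

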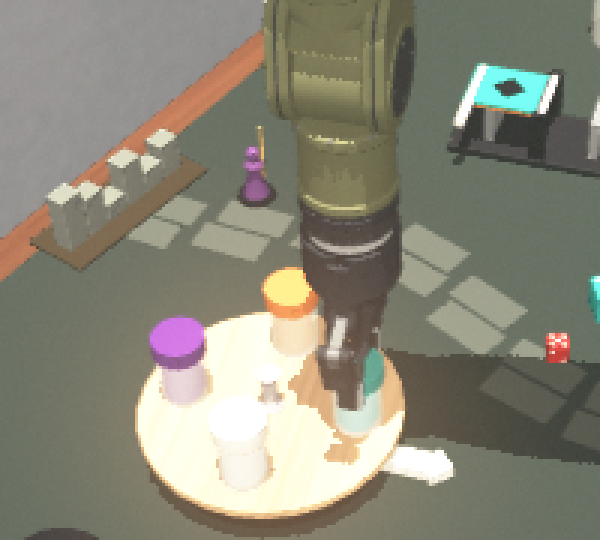

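View pics/n_t.png

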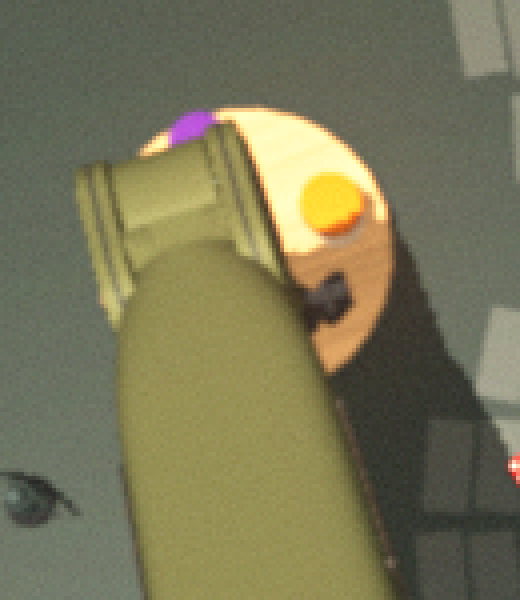

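```bash
python3 - <<'E'
from h import *
manip.move_l(*lid(-164.6),velocity=.05); manip.hold(.3)
print(get_tool_pos(),get_force().round(1),get_t())
s=read_camera("side");t=read_camera("top");cv2.imwrite("pics/o.png",cv2.resize(s["pixels"][200:300,180:300],None,fx=6,fy=6,interpolation=cv2.INTER_CUBIC))
cv2.imwrite("pics/o_t.png",cv2.resize(t["pixels"][145:245,180:280],None,fx=6,fy=6,interpolation=cv2.INTER_CUBIC))
E
```

```text
[0.50272044 0.17932186 0.05179745] [-4.1  2.4  9.8] 29.2667
```

View pics/o.png

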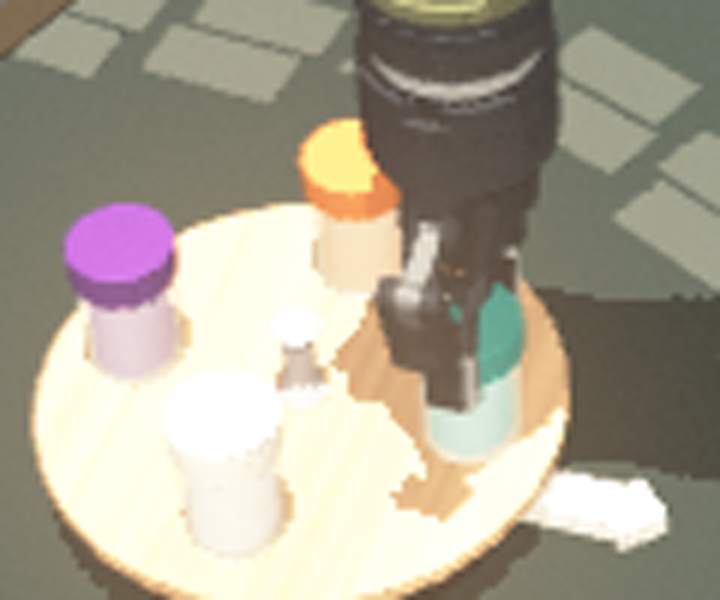

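View pics/o_t.png

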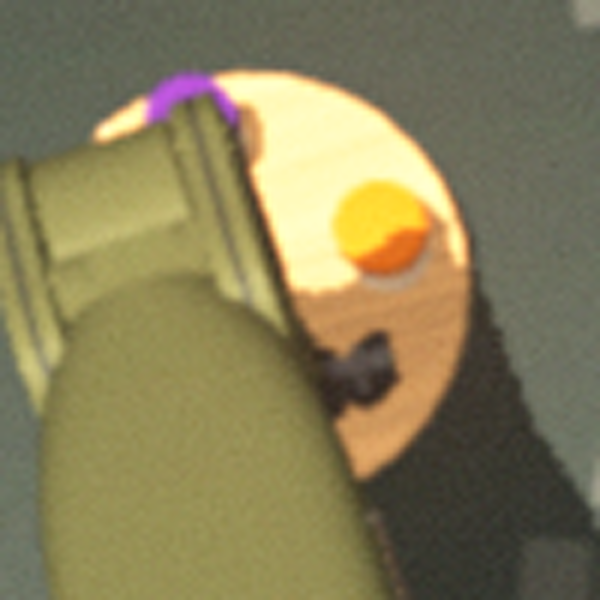

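```bash
python3 - <<'E'
from h import *
s=read_camera("side");t=read_camera("top")
def ang(p,c):return np.degrees(np.arctan2(p[1]-c[1],p[0]-c[0]))
Ct=np.array([.5754,.1974]);Cs=np.array([.5749,.1989])
o=onz(t,180+382/6-.4,145+228/6-.4,.108);print("orange top",o,ang(o,Ct)-90-180)
for n,u,v,off in(("purple",120,246,180),("white",222,412,90),("orange",352,163,-90)):
    p=onz(s,180+u/6-.4,200+v/6-.4,.108);print(n,p,(ang(p,Cs)+(-off)+360+180)%360-360-180, np.linalg.norm(p[:2]-Cs))
print("pointer top",ang([.4207,.1555],Ct),"side",ang([.4225,.1555],Cs)); print(get_tool_pos())
E
```

```text
orange top [0.59355335 0.12470102 0.108     ] -345.97962382535206
purple [0.64638018 0.21964048 0.108     ] -523.8195371505394 0.07442837999888409
white [0.55592654 0.26912776 0.108     ] -344.8813281940269 0.07274566022338239
orange [0.59432912 0.129834   0.108     ] -344.28804660634614 0.07174679723711505
pointer top -164.84521308365336 side -164.10427102449478
[0.50270176 0.1792984  0.05180218]
```

```bash
python3 - <<'E'
from h import *
print(get_finger_gap(),get_force().round(1),np.abs(get_joint_velocities()).max(),get_t())
s=read_camera("side");cv2.imwrite("pics/p.png",s["pixels"])
E
```

```text
0.04487586513199862 [-4.1  2.  10.3] 0.0019036559366715626 29.4667
```

View pics/p.png

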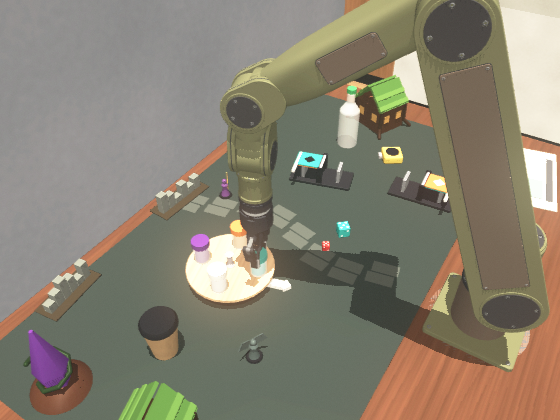

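The picture shows the plate teal-up (313,159), the teal jar gripped at the pointer (260,262), and the bystanders where they were.

```bash
python3 -c "
from bench import *
manip.job_done(); print(get_t())"
```

```text
the job is handed in; nothing more can be done
the job is handed in; nothing more can be done
```

I flipped the left-hand turn plate over by its pin, and it lies flat with its teal face up. I then turned the carousel clockwise by its teal lid to the white pointer. The job was handed in at about 29.5 s with the gripper still holding the lid.

- **First grasp missed:** the first try at the pin closed on nothing. Touching the table showed the fingertips really sit about 29 mm higher than the reported TCP. I lowered all later heights by 29 mm, and both grasps then held, with a gap of 9 mm on the pin and 45 mm on the lid.
- **Teal jar at the pointer:** I could not measure the teal lid directly under the gripper, so I worked out its angle from the other three lids.
  - Those readings put the teal jar at -163.8° to -166.0° (mean about -164.7°), with the pointer at -164.1° to -164.8°.
  - The readings differ by up to about 2°, which is about 2.5 mm at the lid, inside the 10 mm limit.
- **Grip and stillness:** the grip was set to 30 N, and the arm was at rest at the last check.
- **Forces and bystanders:** wrist forces stayed around 11 N or less at every reading. In the last side picture the cup, bottle, dice, figures and tape case look unmoved; I compared them only by eye.

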